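Lock the dough press pin with its spring cotter

TASK

Push the dough press's clevis pin gently all the way home until its head rests on the lug, then take the red-tabbed spring cotter out of its parking block and press its straight leg down through the hole across the pin's end until the bow snaps under the pin and the cotter sits fully home, with the pin still home. The hole is not drilled quite where it should be along the pin, so feel for it, and never press harder than 25 N on the pin or with the cotter. Let go at the end, and leave the bowl, bottle, jar and basket undisturbed.

Things in the scene. Friction and masses are not known exactly. Their poses are not given: they have to be found in the camera images.
- press: Dough press, bolted down; its arm runs along +x to a round platen and black handle. Base plate x -60..240, y -60..60, 12 mm thick. Two grey lugs (outer faces at y -30 and +30, x -17..17, rounded tops 90 mm above the table); arm 26 mm wide, top 84; handle top 88. Origin on the table below the middle of the lugs; z up, y parallel to the clevis pin, which runs through the lugs.
- pin (a joint): Slide of the steel clevis pin through the lugs, m. 0.036 = fully home, head against the lug at y = -30 mm (hard stop); less = drawn out by the missing distance towards the press's -y. Starts at 0 to 0.007: its cross hole is then hidden in the other lug. Slides with about 6 N of friction, stays where left, cannot turn.
- pin_head (a point): Centre of the outer flat face of the pin's head (dark disc, 30 mm in diameter, 9 mm thick), 75 mm above the table; push it along the press's +y. Axes as the press's. Free space beside it on the press's -y side.
- pin_hole (a point): Nominal place of the cross hole's top mouth, on the pin's crown 84 mm above the table; moves with the pin (home: 16 mm outside the lug face at y = +30 mm). The hole, 6.6 mm square, goes straight down through the 18 mm pin, but was drilled by hand: its centre is up to 7 mm off this point, along the pin only (press's +y or -y). The pin ends 20 mm past the real hole. Axes as the press's.
- block: Wooden parking block, fixed; foot 90 x 70 x 8 mm, upright block 36 mm wide and 50 mm high with an 8 mm square hole in which the cotter's leg stands loosely. Origin on the table, below the hole's axis; z up, x towards the side where the bow hangs.
- cotter_tab (a point): Centre of the red tab (grip) of the loose 50 g spring cotter: 22 mm along its x, 12 along its y (grip across y), 38 high; the underside (bridge) is 25 mm below. Axes: z up along the leg, x towards the bow. Stands in the block, bridge on its top. In the pin the bow may be on either side, cotter's y parallel to the pin; fully home the bridge rests on the crown, this point 25 mm above pin_hole.
- cotter_tip (a point): Round lower tip of the cotter's straight leg (5 mm in diameter), 28.5 mm below the bridge, on the leg's axis, 53.5 mm straight below the tab's centre. Resting on the pin's crown beside the hole, the leg is stopped with its tip 84 mm above the table; over the hole it drops in. Axes as cotter_tab.
- bow_nose (a point): Inward nose of the cotter's sprung bow: cross bar 5 mm thick, 12 mm long along its y; unsprung 8.5 mm beside the leg's axis, 16 mm below the bridge. Pushed down, it meets the pin with the bridge about 15 mm above the crown, is forced 3 mm out round the pin at some 3 to 12 N of push, and snaps underneath in the last 7 mm; the push falls off, then rises sharply as the bridge lands.
- bow (a joint): Opening angle of the bow on its spring hinge, rad: 0 unsprung, about 0.11 when it passes the pin's widest place.
- bowl: White bowl, 120 mm wide, 60 mm high; origin under its centre. Leave alone.
- bottle: Brown bottle with an orange label, 62 mm in diameter, 190 mm high; origin under its centre. Leave alone.
- jar: Clear jar with a white cap, 70 mm in diameter, 100 mm high; origin under its centre. Leave alone.
- basket: Oval proving basket of cane, 140 x 180 mm, 70 mm high; origin under its centre. Leave alone.
Mind the look-alikes: they are no part of the job. What is shaped like the part that bears cotter_tab but yellow is not meant.

How it is judged:
On the way, in this order (a step that is already met when the one before it is completed fails the run):
1. the pin is pushed home (within 2.5 mm) (value of joint pin above 0.0335 m), for 0.2 s.
2. the cotter's leg is started upright in the cross hole, over 6 mm deep (horizontal distance between cotter_tip and pin_hole below 0.0095 m and z of cotter_tip in the frame of pin_hole below -0.006 m and angle between cotter_tip's own z axis and vertical below 0.25 rad), for 0.1 s.
At the end, for the whole second after the job is handed in: The pin is home (within 3.5 mm), the cotter's leg stands through the cross hole, within 2.5 mm of fully down and within 12 degrees of upright, the bow has snapped back (under 0.08 rad) with its nose below the pin's middle, and the cotter is at rest (value of joint pin above 0.0325 m and horizontal distance between cotter_tip and pin_hole below 0.0095 m and z of cotter_tip in the frame of pin_hole below -0.026 m and z of bow_nose in the frame of pin_hole below -0.013 m and value of joint bow below 0.08 rad and angle between cotter_tab's own z axis and vertical below 0.2 rad and linear speed of cotter below 0.02 m/s); the robot touches nothing.
It fails at once if more than 25 N on the clevis pin from the robot (contact force between pin and the fingers above 25 N or contact force between pin and the arm above 25 N).
It fails at once if the cotter's leg or its bridge is pressed on the pin or the press with more than 25 N (contact force between any of cotter_c0, cotter_c1, cotter_c2 and pin above 25 N or contact force between any of cotter_c0, cotter_c1, cotter_c2 and press above 25 N).
It fails at once if a bystander is shifted by more than 20 mm (distance of any of bowl, bottle, jar, basket from where it was at the start of the episode above 0.02 m).
It also fails if it takes over 72 s, if anything falls off the work surface, if the arm or the gripper's body presses on something with over 40 N, if the wrist force passes 120 N, or if a joint passes its speed limit or range.

ROBOT

A 6-joint arm with a two-finger parallel gripper is mounted at the origin on the work surface. World frame = base frame: x ahead of the robot, y to its left, z up, the work surface at z = 0. Lengths are in m, angles in rad, forces in N, time in s.
With the tool pointing down it reaches from about 0.25 to 0.725 m from the base axis. Payload 4 kg.
Tool frame: the origin (TCP) lies at the very end of the fingers, on their centre line; the grasp point (between the pads) lies 19 mm behind it; z points along the fingers, y is the line along which they close (so a half turn about z gives the same grasp; the last joint's range is limited). The gripper opens to 85 mm and grips with 20 to 120 N. Pads are 22 mm wide; open, the fingers measure 114 mm over their backs; the gripper's body (76 mm by 85 mm) begins 54 mm behind the grasp point. The pads swing forward as they close: fully open they stand 13 mm farther back than shut.
Start: joints at [1.167, 0.241, 0.005, 1.335, 0, 1.571], TCP at [0.196, 0.46, 0.231] pointing down, gripper open.
Joint ranges: [-2.72, 2.72], [-1.05, 1.87], [-1.09, 1.28], [-1.99, 2.15], [-1.42, 1.44], [-3.14, 3.14]. Speed limits (rad/s): [2.79, 2.79, 3.14, 3.14, 3.14, 3.14].

INTERFACE

Orientations are given as a rotation vector (axis times angle).
In Python, from plant import robot gives the robot as it stands.
- The arm moves only by the tool apply_moves, never from a script. Its argument "series" is a list of rows, each a list of 7 numbers: the shift along the tool's x, y, z as a fraction of full scale, then the turn, a rotation vector about the tool's x, y, z as a fraction of full scale, then the closure, from 0 (fully open) to 1 (shut). A call has 1 to 20 rows; each row is the pose to reach, as a shift and turn from the pose commanded when the call began, along the tool's axes at that moment, turning the shorter way round; what a row does not reach only later rows make up. Full scale, the value 1, is 25 cm for a shift and 360 degrees for a turn. A row lasts 1/12 s, in which the tool goes at most 41.7 mm and 7.16 degrees, less where a joint would pass 70% of its speed; a pose out of reach is approached as far as the arm can. A call with a number of a shift or a turn outside -1 to 1 is refused whole. A call with a gripper value outside its range is refused whole. The fingers move at their own pace and stop on an object; "squeeze" is the grip in N (left out, the last holds). Time passes only in rows, so rows that repeat a pose let the fingers close. It gives the time, the measured TCP pose, the force, the opening and the grip force at its end, in the units of the state.
- robot.state(): the state, without advancing time (a new reading comes with each control period).
- robot.get_image(name): name is "scene" or "top" or "wrist"; returns a dict with "image" (400x640x3 uint8, blue, green, red), "fovy" (degrees; the focal length in pixels is half the picture's height over the tangent of half this angle, whatever the lens; pixels are square), "cx", "cy" (the principal point, pixels), "dist_coeffs" ([k1, k2, p1, p2, k3] as OpenCV has them; the pictures are not rectified), "world_from_camera" (4x4, takes a point from camera to world coordinates). Camera axes: x right, y up, looking along -z (the intrinsics and any distortion apply to the point x, -y, -z); pixel columns grow to the right and rows downward; lengths in m; the calibration is good to about 2 mm. A picture is of the moment at which its call begins. There is no depth.
- robot.job_done(): hands the job in; it is judged then, once.
The state is a dict: "t": time; "joint_positions": joint angles; "qvel": joint speeds; "joint_torque": joint torques, N m; "position": TCP position; "tool_rot": TCP orientation; "contact_force": force on the tool from outside, world axes, zero at the start; "ft_torque": the same for the moment, N m; "grip_width": finger opening in m; "grip_force": force on a finger pad.
Only numpy, scipy, OpenCV 4.12 (cv2) and the standard library are available. Lean on these libraries where they do the work, as an engineer would, in place of code of your own. Each camera call takes 0.05 s, during which the arm holds its last target. There are 200 camera calls.

## Working session

There is one attempt and no reset: what is moved stays moved. The work goes in short steps, Python scripts to look and compute and a tool call to move; the robot and the scene stay as the last step left them, time stands still between calls to the robot, and variables do not carry over. Pictures are saved under pics/ and viewed, at most 10 in all, crops included, and the job is handed in when it is done.

Besides the shell and the picture viewer there is one more tool, called after "Emit:" as name([rows], argument=value, ...), one row to a line, values as JSON. apply_moves: Moves the arm, as the interface text tells. Its arguments: {"type":"object","properties":{"series":{"type":"array"},"squeeze":{"type":"number"}},"required":["series"]}

```bash
mkdir -p pics; ls; cat > h.py <<'E'
import numpy as np, cv2
from plant import robot
def shot(name,fn=None):
    r=robot.get_image(name)
    if fn: cv2.imwrite('pics/'+fn,r['image'])
    return r
def K(r):
    f=200/np.tan(np.radians(r['fovy'])/2); return np.array([[f,0,r['cx']],[0,f,r['cy']],[0,0,1.]])
def ray(r,u,v):
    p=cv2.undistortPoints(np.array([[[u,v]]],float),K(r),np.array(r['dist_coeffs'],float))[0,0]
    T=np.array(r['world_from_camera']); return T[:3,3],T[:3,:3]@np.array([p[0],-p[1],-1])
def atz(r,u,v,z):
    o,d=ray(r,u,v); return o+d*(z-o[2])/d[2]
def proj(r,P):
    T=np.array(r['world_from_camera']); c=(np.atleast_2d(P)-T[:3,3])@T[:3,:3]
    c=c*[1,-1,-1]
    return cv2.projectPoints(c,np.zeros(3),np.zeros(3),K(r),np.array(r['dist_coeffs'],float))[0][:,0]
E
python3 - <<'E'
from h import *
import pickle
for n in ('scene','top'):
    r=shot(n,n+'1.png'); pickle.dump(r,open(n+'.pkl','wb'))
    print(n,r['fovy'],np.round(r['world_from_camera'],3).tolist())
print(robot.state())
E
```

```text
pics
scene 53.19205165150803 [[0.022, -0.771, 0.636, 1.177], [1.0, 0.008, -0.025, -0.05], [0.014, 0.636, 0.771, 0.836], [0.0, 0.0, 0.0, 1.0]]
top 46.990652526707855 [[-0.016, 0.98, -0.197, 0.329], [-1.0, -0.014, 0.01, -0.03], [0.007, 0.197, 0.98, 1.226], [0.0, 0.0, 0.0, 1.0]]
{'t': 0.1, 'joint_positions': array([ 1.16700232e+00,  2.41359952e-01,  3.87467840e-03,  1.33521930e+00,
       -4.07597430e-05,  1.57079635e+00]), 'qvel': array([-0.00092925, -0.00170377,  0.00421705,  0.00134052,  0.00073346,
        0.00162192]), 'joint_torque': array([-1.75565210e-04, -3.73137045e+01,  2.53009719e+01,  1.08551251e-02,
       -4.44045133e-05, -1.90670852e-05]), 'position': array([0.19624397, 0.45926303, 0.23049685]), 'tool_rot': array([-6.29908768e-01, -3.07744332e+00,  2.94909878e-03]), 'contact_force': array([ 0.51517836, -0.17591595, -0.36172197]), 'ft_torque': array([-0.02924925,  0.04953604, -0.019156  ]), 'grip_force': 0.0, 'grip_width': 0.08561541035259353}
```

View pics/scene1.png

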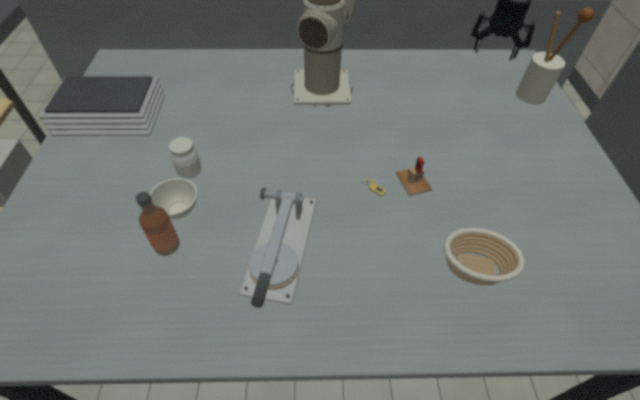

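View pics/top1.png

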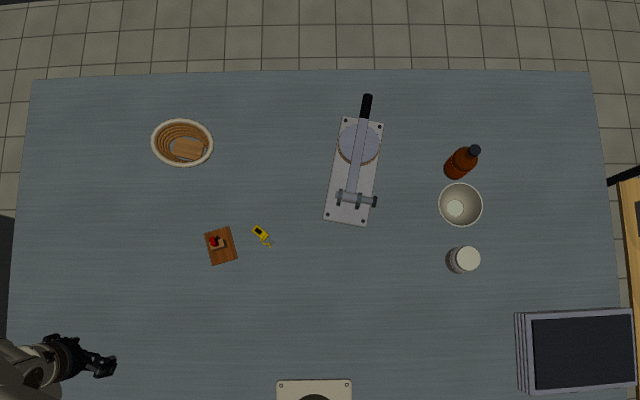

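The scene shows the press in the middle (pin head at about (264,192) px) and the block with the red cotter at (418,170). The yellow look-alike is at (375,187). In the top view, the press is at (355,170), the block at (220,245), the yellow part at (262,236), and the bowl, bottle and jar are to the right of the press.

```bash
python3 - <<'E'
from h import *
im=cv2.imread('pics/top1.png'); s=cv2.imread('pics/scene1.png')
a=cv2.resize(im[105:235,310:400],None,fx=4.4,fy=4.4,interpolation=3)
b=cv2.resize(im[220:272,195:280],None,fx=4.5,fy=4.5,interpolation=3)
c=cv2.resize(s[145:205,360:445],None,fx=4.5,fy=4.5,interpolation=3)
m=np.zeros((580,790,3),np.uint8)
m[:a.shape[0],:a.shape[1]]=a
m[:b.shape[0],400:400+b.shape[1]]=b; m[250:250+c.shape[0],400:400+c.shape[1]]=c
cv2.imwrite('pics/m1.png',m)
E
```

```text
(no output)
```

View pics/m1.png

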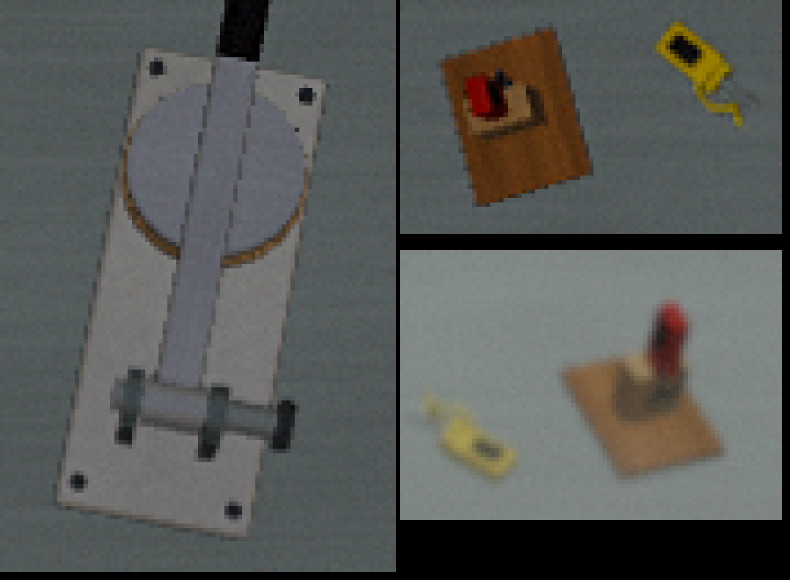

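```bash
cat >> h.py <<'E'
def fit2d(src,dst):
    s,d=np.array(src)[:,:2],np.array(dst)[:,:2]; sc,dc=s-s.mean(0),d-d.mean(0)
    a=np.arctan2((sc[:,0]*dc[:,1]-sc[:,1]*dc[:,0]).sum(),(sc*dc).sum())
    R=np.array([[np.cos(a),-np.sin(a)],[np.sin(a),np.cos(a)]])
    t=d.mean(0)-R@s.mean(0); return a,t,d-(s@R.T+t)
E
python3 - <<'E'
from h import *
import pickle
r=pickle.load(open('top.pkl','rb')); q=pickle.load(open('scene.pkl','rb'))
px=lambda x,y,f,u,v:((x+.5)/f-.5+u,(y+.5)/f-.5+v)
A=lambda x,y,z:atz(r,*px(x,y,4.4,310,105),z)
B=lambda x,y,z:atz(r,*px(x-400,y,4.5,195,220),z)
C=lambda x,y,z:atz(q,*px(x-400,y-250,4.5,360,145),z)
w=[A(143,48,.012),A(325,80,.012),A(246,536,.012),A(57,503,.012)]
a,t,e=fit2d([(.24,.06),(.24,-.06),(-.06,-.06),(-.06,.06)],w); print('press',a,t,e*1e3)
R=np.array([[np.cos(a),-np.sin(a)],[np.sin(a),np.cos(a)]])
for n,p in (('headouter',A(292,425,.075)),('pinend',A(112,390,.075))): print(n,(p[:2]-t)@R)
f=[B(441,62,.008),B(550,28,.008),B(592,172,.008),B(478,206,.008)]
print('foot',np.round(f,4),np.mean(f,0))
print('foot scene',[np.round(C(*p,.008),4) for p in ((563,372),(663,355),(722,452),(628,474))])
print('tab top',B(486,96,.094),'bow',B(504,78,.07))
print('tab scene',C(670,305,.094),'mid',C(670,335,.075))
print('yellow',B(695,60,.01), 'base scene press',[np.round(atz(q,*p,.012),3) for p in ((272,195),(316,200),(291,302),(242,294))])
for n,p in (('bowl',(460,205)),('bottle',(475,152)),('jar',(468,259)),('basket',(182,143))): print(n,atz(r,*p,.05))
E
```

```text
press -0.2001757412044334 [ 0.55553141 -0.0989128 ] [[-2.11544192 -1.04686588]
 [-0.99592559  1.30130487]
 [ 2.54257851  1.67841163]
 [ 0.568789   -1.93285061]]
headouter [ 0.00172455 -0.06906786]
pinend [0.00279615 0.03726905]
foot [[0.4749 0.2885 0.008 ]
 [0.4945 0.2234 0.008 ]
 [0.409  0.1967 0.008 ]
 [0.3896 0.2639 0.008 ]] [0.44199677 0.24312687 0.008     ]
foot scene [array([0.4148, 0.199 , 0.008 ]), array([0.4007, 0.2649, 0.008 ]), array([0.4814, 0.2861, 0.008 ]), array([0.4981, 0.2259, 0.008 ])]
tab top [0.4455289  0.24030038 0.094     ] bow [0.45805126 0.23605014 0.07      ]
tab scene [0.44150472 0.2435214  0.094     ] mid [0.44744382 0.24645036 0.075     ]
yellow [0.47416982 0.13630235 0.01      ] base scene press [array([ 0.5  , -0.146,  0.012]), array([ 0.518, -0.029,  0.012]), array([ 0.803, -0.089,  0.012]), array([ 0.782, -0.198,  0.012])]
bowl [ 0.5346673  -0.39164148  0.05      ]
bottle [ 0.67924071 -0.44417998  0.05      ]
jar [ 0.39309873 -0.40310679  0.05      ]
basket [0.71519273 0.34648397 0.05      ]
```

```bash
cat >> h.py <<'E'
from scipy.spatial.transform import Rotation as Ro
PA,PT=-0.2002,np.array([.5555,-.0989])
def press(x,y,z,a=None,t=None):
    a=PA if a is None else a; t=PT if t is None else t
    return np.array([t[0]+x*np.cos(a)-y*np.sin(a),t[1]+x*np.sin(a)+y*np.cos(a),z])
def down(yaw): # tool down, cotter/press-x-yaw: tool y along frame y
    return Ro.from_matrix(np.array([[-np.cos(yaw),-np.sin(yaw),0],[-np.sin(yaw),np.cos(yaw),0],[0,0,-1]]).T.T)
def plan(P,yaw,s=None):
    s=s or robot.state(); R0=Ro.from_rotvec(s['tool_rot'])
    d=R0.inv().apply(np.array(P)-s['position'])/.25
    w=(R0.inv()*down(yaw)).as_rotvec()/(2*np.pi)
    print('shift',np.round(d,4),'turn',np.round(w,4),'rows>=',np.linalg.norm(d)*.25/.0417,np.linalg.norm(w)*360/7.16)
E
python3 - <<'E'
from h import *
print(down(PA).as_matrix().round(3))
plan(press(0,-.13,.231),PA)
plan(press(0,-.13,.066),PA)
E
```

```text
[[-0.98   0.199  0.   ]
 [ 0.199  0.98   0.   ]
 [ 0.     0.    -1.   ]]
shift [-2.3038e+00 -1.9977e+00  1.9000e-03] turn [-0.0003 -0.     -0.0324] rows>= 18.281493035821352 1.6292719439334655
shift [-2.3038 -1.9965  0.6619] turn [-0.0003 -0.     -0.0324] rows>= 18.702246960651518 1.6292719439334655
```

Emit:
apply_moves([
  [-1,-0.87,0,0,0,-0.032,1],
  [-1,-0.87,0,0,0,-0.032,1],
  [-1,-0.87,0,0,0,-0.032,1],
  [-1,-0.87,0,0,0,-0.032,1],
  [-1,-0.87,0,0,0,-0.032,1],
  [-1,-0.87,0,0,0,-0.032,1],
  [-1,-0.87,0,0,0,-0.032,1],
  [-1,-0.87,0,0,0,-0.032,1],
  [-1,-0.87,0,0,0,-0.032,1],
  [-1,-0.87,0,0,0,-0.032,1],
])

```text
t: 0.93
position: [0.3415, 0.1594, 0.2311]
tool_rot: [-0.329, -3.124, 0.0]
contact_force: [-0.1, 0.4, 0.0]
grip_width: -0.0
grip_force: 0.0
```

```bash
python3 - <<'E'
from h import *
s=robot.state();print(s['position'],s['grip_width'])
plan(press(0,-.13,.231),PA)
E
```

```text
[0.34149846 0.15937927 0.23109185] -3.3252401720397256e-05
shift [-1.0571e+00 -1.3524e+00 -1.0000e-04] turn [-0.     -0.0001 -0.0015] rows>= 10.29085109911688 0.07542803293509603
```

Emit:
apply_moves([
  [-0.75,-0.95,0,0,0,0,1],
  [-0.75,-0.95,0,0,0,0,1],
  [-0.75,-0.95,0,0,0,0,1],
  [-0.75,-0.95,0,0,0,0,1],
  [-0.75,-0.95,0,0,0,0,1],
  [-0.75,-0.95,0,0,0,0,1],
  [-0.75,-0.95,0,0,0,0,1],
  [-0.75,-0.95,0,0,0,0,1],
  [-0.75,-0.95,0,0,0,0,1],
])

```text
t: 1.68
position: [0.4781, -0.1095, 0.2303]
tool_rot: [-0.32, -3.124, -0.0]
contact_force: [0.2, 0.6, 0.2]
grip_width: 0.0003
grip_force: 0.0
```

```bash
python3 - <<'E'
from h import *
plan(press(0,-.13,.066),PA)
E
```

```text
shift [-0.2972 -0.4159  0.6569] turn [ 0.     -0.0001 -0.0006] rows>= 4.990406099890416 0.032122261183949063
```

Emit:
apply_moves([
  [-0.297,-0.416,0,0,0,0,1],
  [-0.297,-0.416,0,0,0,0,1],
  [-0.297,-0.416,0,0,0,0,1],
  [-0.297,-0.416,0,0,0,0,1],
  [-0.297,-0.416,0.16,0,0,0,1],
  [-0.297,-0.416,0.32,0,0,0,1],
  [-0.297,-0.416,0.45,0,0,0,1],
  [-0.297,-0.416,0.55,0,0,0,1],
  [-0.297,-0.416,0.63,0,0,0,1],
  [-0.297,-0.416,0.657,0,0,0,1],
  [-0.297,-0.416,0.657,0,0,0,1],
  [-0.297,-0.416,0.657,0,0,0,1],
])

```text
t: 2.68
position: [0.5291, -0.224, 0.0677]
tool_rot: [0.314, 3.126, 0.0]
contact_force: [0.2, 0.1, -1.1]
grip_width: 0.0001
grip_force: 0.0
```

```bash
python3 - <<'E'
from h import *
r=shot('scene')['image']; w=shot('wrist')['image']
c=cv2.resize(r[110:250,200:340],(500,500),interpolation=3)
m=np.zeros((580,800,3),np.uint8); m[:500,:500]=c; m[380:580,480:800]=cv2.resize(w,(320,200)); cv2.imwrite('pics/p1.png',m)
s=robot.state();print(s['position'],s['contact_force']); a,t=PA,PT
d=s['position'][:2]-PT;R=np.array([[np.cos(a),-np.sin(a)],[np.sin(a),np.cos(a)]]);print(d@R)
E
```

```text
[ 0.53011258 -0.22529277  0.06903509] [0.03361099 0.77261752 0.88436673]
[ 0.00025478 -0.12891698]
```

View pics/p1.png

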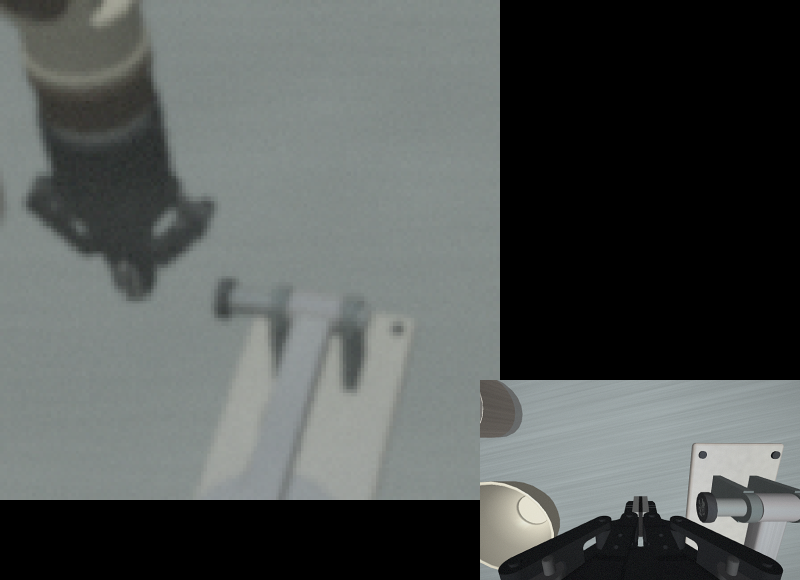

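The scene crop shows the fingertips at about (135,290) with the head clear to their right at (228,298). In the wrist inset, the head sits to the right of the shut fingers, in line with them. I'll push along tool +y.

Emit:
apply_moves([
  [0,0.05,0,0,0,0,1],
  [0,0.1,0,0,0,0,1],
  [0,0.13,0,0,0,0,1],
  [0,0.14,0,0,0,0,1],
  [0,0.15,0,0,0,0,1],
  [0,0.16,0,0,0,0,1],
  [0,0.17,0,0,0,0,1],
  [0,0.18,0,0,0,0,1],
  [0,0.19,0,0,0,0,1],
  [0,0.2,0,0,0,0,1],
  [0,0.21,0,0,0,0,1],
  [0,0.22,0,0,0,0,1],
])

```text
t: 3.78
position: [0.5391, -0.1739, 0.067]
tool_rot: [-0.321, -3.125, 0.007]
contact_force: [-2.0, -6.1, 0.0]
grip_width: -0.0003
grip_force: 3.1
```

Emit:
apply_moves([
  [0,0.008,0,0,0,0,1],
  [0,0.016,0,0,0,0,1],
  [0,0.024,0,0,0,0,1],
  [0,0.032,0,0,0,0,1],
  [0,0.04,0,0,0,0,1],
  [0,0.048,0,0,0,0,1],
  [0,0.056,0,0,0,0,1],
  [0,0.064,0,0,0,0,1],
])

```text
t: 4.45
position: [0.5423, -0.1583, 0.067]
tool_rot: [-0.321, -3.125, 0.007]
contact_force: [-1.2, -6.0, -0.0]
grip_width: -0.0
grip_force: 3.1
```

Emit:
apply_moves([
  [0,0.005,0,0,0,0,1],
  [0,0.01,0,0,0,0,1],
  [0,0.015,0,0,0,0,1],
  [0,0.02,0,0,0,0,1],
])

```text
t: 4.78
position: [0.5433, -0.1534, 0.0671]
tool_rot: [-0.321, -3.125, 0.007]
contact_force: [-0.9, -5.8, -0.8]
grip_width: 0.0001
grip_force: 3.1
```

Emit:
apply_moves([
  [0,0.004,0,0,0,0,1],
  [0,0.008,0,0,0,0,1],
  [0,0.012,0,0,0,0,1],
  [0,0.016,0,0,0,0,1],
])

```text
t: 5.12
position: [0.5441, -0.1497, 0.067]
tool_rot: [-0.321, -3.125, 0.007]
contact_force: [-2.4, -8.5, 0.3]
grip_width: 0.0001
grip_force: 4.8
```

Emit:
apply_moves([
  [0,0.003,0,0,0,0,1],
  [0,0.006,0,0,0,0,1],
])

```text
t: 5.28
position: [0.5441, -0.1497, 0.0671]
tool_rot: [-0.322, -3.124, 0.012]
contact_force: [-3.6, -11.6, -0.3]
grip_width: -0.0001
grip_force: 6.0
```

Emit:
apply_moves([
  [0,-0.03,0,0,0,0,1],
  [0,-0.1,0,0,0,0,1],
  [0,-0.12,-0.15,0,0,0,1],
  [0,-0.12,-0.3,0,0,0,0.5],
  [0,-0.05,-0.4,0,0,0,0],
  [0,0.1,-0.4,0,0,0,0],
  [0,0.25,-0.4,0,0,0,0],
  [0,0.39,-0.4,0,0,0,0],
  [0,0.39,-0.4,0,0,0,0],
  [0,0.39,-0.4,0,0,0,0],
  [0,0.39,-0.4,0,0,0,0],
])

```text
t: 6.2
position: [0.5644, -0.0503, 0.1669]
tool_rot: [-0.317, -3.125, 0.0]
contact_force: [0.1, -0.7, -0.9]
grip_width: 0.0853
grip_force: 0.0
```

```bash
python3 - <<'E'
from h import *
import pickle
r=shot('wrist','w1.png'); pickle.dump(r,open('w1.pkl','wb'))
print(np.round(r['world_from_camera'],3).tolist(),robot.state()['position'])
print(proj(r,[press(0,.046,.084),press(0,.030,.090),press(0,-.039,.075),press(0,.066,.084)]))
E
```

```text
[[0.2, -0.946, -0.254, 0.501], [0.98, 0.194, 0.052, -0.037], [-0.0, -0.259, 0.966, 0.309], [0.0, 0.0, 0.0, 1.0]] [ 0.56429303 -0.05094835  0.16687919]
[[316.34541822 204.84280348]
 [295.20677828 207.08847907]
 [211.56081436 201.88440318]
 [341.98115445 204.8021196 ]]
```

View pics/w1.png

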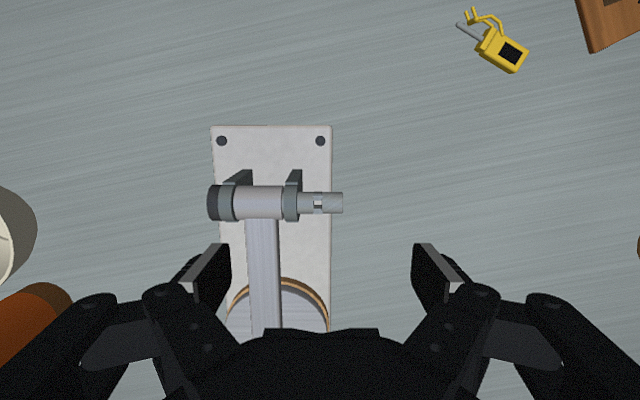

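The wrist view shows the pin home: head at (214,203), cross hole at about (318,202), pin end at about (343,203). I'll zoom in to place the hole and the press more exactly.

```bash
python3 - <<'E'
from h import *
im=cv2.imread('pics/w1.png')
a=cv2.resize(im[180:225,200:352],None,fx=5.2,fy=5.2,interpolation=cv2.INTER_CUBIC)
b=cv2.resize(im[186:220,290:350],None,fx=10,fy=10,interpolation=cv2.INTER_CUBIC)
m=np.zeros((590,795,3),np.uint8); m[:a.shape[0],:a.shape[1]]=a[:, :795]; m[240:580,0:600]=b
cv2.imwrite('pics/w1z.png',m)
g=cv2.cvtColor(im,6).astype(int)
print('pin row mean', list(zip(range(296,348),g[198:208,296:348].mean(0).round().astype(int))))
E
```

```text
pin row mean [(296, np.int64(70)), (297, np.int64(135)), (298, np.int64(149)), (299, np.int64(146)), (300, np.int64(145)), (301, np.int64(147)), (302, np.int64(146)), (303, np.int64(145)), (304, np.int64(146)), (305, np.int64(146)), (306, np.int64(146)), (307, np.int64(145)), (308, np.int64(145)), (309, np.int64(144)), (310, np.int64(146)), (311, np.int64(147)), (312, np.int64(150)), (313, np.int64(112)), (314, np.int64(132)), (315, np.int64(139)), (316, np.int64(139)), (317, np.int64(137)), (318, np.int64(138)), (319, np.int64(140)), (320, np.int64(141)), (321, np.int64(119)), (322, np.int64(139)), (323, np.int64(148)), (324, np.int64(148)), (325, np.int64(148)), (326, np.int64(147)), (327, np.int64(147)), (328, np.int64(148)), (329, np.int64(148)), (330, np.int64(148)), (331, np.int64(149)), (332, np.int64(148)), (333, np.int64(149)), (334, np.int64(149)), (335, np.int64(148)), (336, np.int64(148)), (337, np.int64(147)), (338, np.int64(148)), (339, np.int64(148)), (340, np.int64(147)), (341, np.int64(148)), (342, np.int64(134)), (343, np.int64(143)), (344, np.int64(146)), (345, np.int64(145)), (346, np.int64(146)), (347, np.int64(146))]
```

View pics/w1z.png

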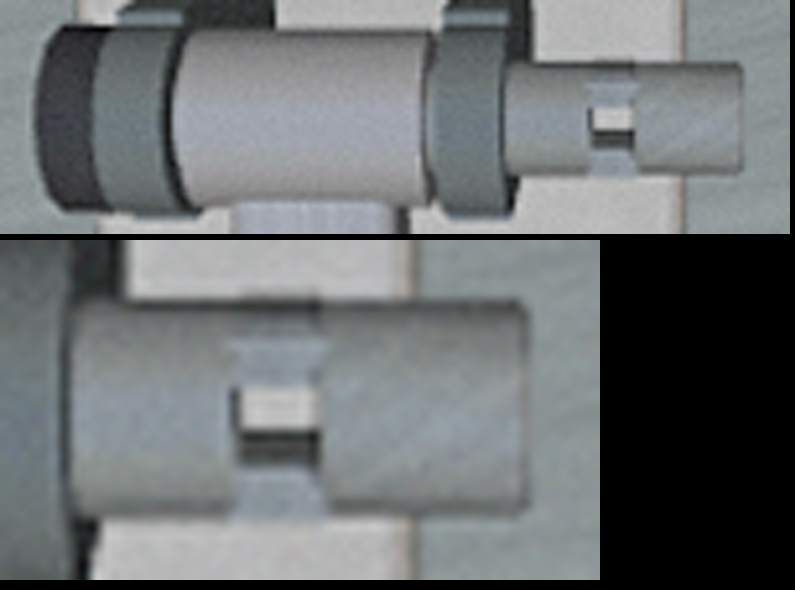

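The zoom gives the hole centre at about (317.3,204.5) px and the pin end at about 342 px. That is 19.5 mm apart, so the reading is consistent. Next, the cotter.

```bash
python3 - <<'E'
from h import *
import pickle
r=pickle.load(open('w1.pkl','rb'))
H=atz(r,317.3,204.5,.084); print('hole',H,H-press(0,.046,.084))
plan([.442,.243,.2],.28)
E
```

```text
hole [ 0.56452444 -0.0530325   0.084     ] [-1.23361539e-04  7.86263837e-04  1.38777878e-17]
shift [ 0.7167  1.0527 -0.1322] turn [ 0.     -0.0001 -0.0769] rows>= 7.676041584791216 3.8682593832643217
```

Emit:
apply_moves([
  [0,0,-0.132,0,0,0,0],
  [0.68,1,-0.132,0,0,-0.077,0],
  [0.68,1,-0.132,0,0,-0.077,0],
  [0.68,1,-0.132,0,0,-0.077,0],
  [0.68,1,-0.132,0,0,-0.077,0],
  [0.68,1,-0.132,0,0,-0.077,0],
  [0.68,1,-0.132,0,0,-0.077,0],
  [0.68,1,-0.132,0,0,-0.077,0],
  [0.68,1,-0.132,0,0,-0.077,0],
  [0.68,1,-0.132,0,0,-0.077,0],
  [0.68,1,-0.132,0,0,-0.077,0],
  [0.68,1,-0.132,0,0,-0.077,0],
])

```text
t: 7.25
position: [0.4491, 0.2272, 0.2]
tool_rot: [0.436, -3.111, 0.001]
contact_force: [0.4, -1.3, -0.0]
grip_width: 0.0856
grip_force: 0.0
```

```bash
python3 - <<'E'
from h import *
import pickle
r=shot('wrist','w2.png'); pickle.dump(r,open('w2.pkl','wb'))
p=proj(r,[[.442,.243,.075],[.442,.243,.094]]); print(p,robot.state()['position'],np.round(r['world_from_camera'],3).tolist())
u,v=p[0].astype(int); im=r['image']; print(im.shape)
x0,y0=max(u-75,0),max(v-55,0); print(x0,y0)
cv2.imwrite('pics/w2z.png',cv2.resize(im[y0:y0+110,x0:x0+150],None,fx=5,fy=5,interpolation=cv2.INTER_CUBIC))
E
```

```text
[[339.94931829 188.36305104]
 [341.30337127 193.44737702]] [0.44917599 0.22703761 0.19995951] [[-0.275, -0.928, -0.25, 0.387], [0.961, -0.266, -0.07, 0.209], [-0.001, -0.259, 0.966, 0.342], [0.0, 0.0, 0.0, 1.0]]
(400, 640, 3)
264 133
```

View pics/w2z.png

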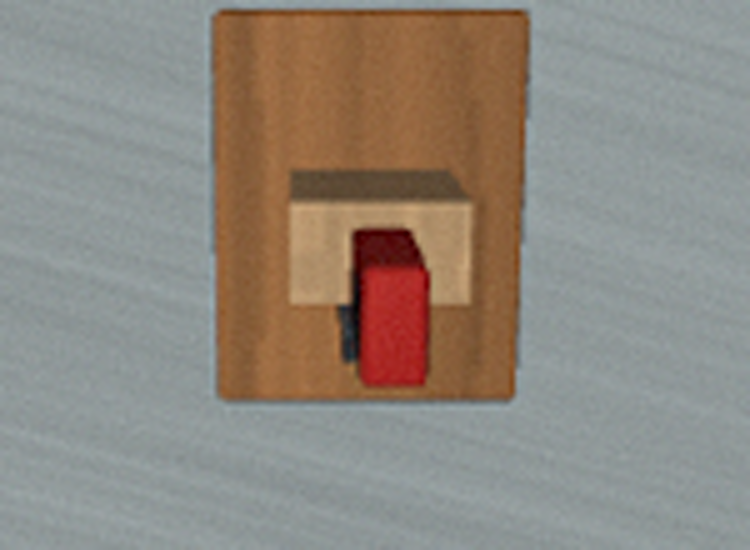

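The zoom shows the red tab's top face at (362..428, 267..385) in the 5x crop, square with the picture. The bow hangs towards the bottom of the picture, which is world +x.

```bash
python3 - <<'E'
from h import *
import pickle
r=pickle.load(open('w2.pkl','rb'))
px=lambda x,y:((x+.5)/5-.5+264,(y+.5)/5-.5+133)
c=np.array([atz(r,*px(*p),.094) for p in ((362,267),(428,267),(428,385),(362,385))])
C=c.mean(0); print('tab',C,np.linalg.norm(np.diff(c,axis=0),axis=1),[np.degrees(np.arctan2(*(c[j]-c[i])[[1,0]])) for i,j in((0,3),(1,2))])
f=[atz(r,*px(*p),.008) for p in ((212,12),(528,12),(515,400),(218,400))]
d=(f[3]+f[2]-f[0]-f[1]);print('foot',np.mean(f,0),np.arctan2(d[1],d[0]))
b=[atz(r,*px(*p),.05) for p in ((289,203),(475,203),(470,303),(290,303))];print('block top',np.mean(b,0))
plan([C[0],C[1],.062],.28)
E
```

```text
tab [0.44546872 0.24521969 0.094     ] [0.01116512 0.02088891 0.01140312] [np.float64(16.73904076354249), np.float64(17.3918119763469)]
foot [0.4420268  0.24406286 0.008     ] 0.2842742159633516
block top [0.44226496 0.24450972 0.05      ]
shift [-0.0058  0.0743  0.5518] turn [-0.0001 -0.     -0.0003] rows>= 3.338174103967304 0.01568967127836768
```

Emit:
apply_moves([
  [-0.006,0.074,0.1,0,0,0,0],
  [-0.006,0.074,0.25,0,0,0,0],
  [-0.006,0.074,0.4,0,0,0,0],
  [-0.006,0.074,0.5,0,0,0,0],
  [-0.006,0.074,0.552,0,0,0,0],
  [-0.006,0.074,0.552,0,0,0,0],
  [-0.006,0.074,0.552,0,0,0,0],
  [-0.006,0.074,0.552,0,0,0,0.5],
  [-0.006,0.074,0.552,0,0,0,0.7],
  [-0.006,0.074,0.552,0,0,0,0.8],
  [-0.006,0.074,0.552,0,0,0,0.85],
  [-0.006,0.074,0.552,0,0,0,0.9],
  [-0.006,0.074,0.552,0,0,0,1],
  [-0.006,0.074,0.552,0,0,0,1],
  [-0.006,0.074,0.552,0,0,0,1],
  [-0.006,0.074,0.552,0,0,0,1],
], squeeze=60)

```text
t: 8.63
position: [0.445, 0.2471, 0.0626]
tool_rot: [-0.44, 3.11, 0.0]
contact_force: [-0.3, -1.1, 5.9]
grip_width: 0.0112
grip_force: 59.0
```

Emit:
apply_moves([
  [0,0,-0.04,0,0,0,1],
  [0,0,-0.1,0,0,0,1],
  [0,0,-0.2,0,0,0,1],
  [0,0,-0.3,0,0,0,1],
  [0,0,-0.4,0,0,0,1],
  [0,0,-0.432,0,0,0,1],
  [0,0,-0.432,0,0,0,1],
])

```text
t: 9.22
position: [0.4461, 0.2479, 0.1726]
tool_rot: [-0.44, 3.106, 0.003]
contact_force: [0.5, 0.4, 0.4]
grip_width: 0.0113
grip_force: 58.7
```

```bash
python3 - <<'E'
from h import *
s=robot.state(); print(s['position'],s['grip_width'],s['contact_force'])
plan([.5645,-.0530,.17],-.2)
E
```

```text
[0.44612871 0.24785911 0.17261495] 0.011318875114057865 [0.51363693 0.43675753 0.37358164]
shift [-0.1209 -1.2876  0.0094] turn [0.0004 0.0007 0.0766] rows>= 7.753439566502865 3.850679912223567
```

Emit:
apply_moves([
  [-0.09,-0.97,0,0,0,0.0766,1],
  [-0.09,-0.97,0,0,0,0.0766,1],
  [-0.09,-0.97,0,0,0,0.0766,1],
  [-0.09,-0.97,0,0,0,0.0766,1],
  [-0.09,-0.97,0,0,0,0.0766,1],
  [-0.09,-0.97,0,0,0,0.0766,1],
  [-0.09,-0.97,0,0,0,0.0766,1],
  [-0.09,-0.97,0,0,0,0.0766,1],
  [-0.09,-0.97,0,0,0,0.0766,1],
])

```text
t: 9.97
position: [0.5323, 0.0203, 0.1684]
tool_rot: [-0.315, -3.122, -0.0]
contact_force: [-1.0, 0.5, -0.6]
grip_width: 0.011
grip_force: 59.0
```

```bash
python3 - <<'E'
from h import *
s=robot.state(); print(s['position'],s['grip_width'],s['contact_force'])
plan([.5645,-.0530,.17],-.2)
E
```

```text
[0.53233447 0.02028716 0.16837262] 0.011047308381931435 [-0.97668593  0.48942976 -0.58609284]
shift [-0.1845 -0.2616 -0.0071] turn [-0.     -0.0006 -0.0001] rows>= 1.9197055955182565 0.029323667603143772
```

Move over the hole and drop to z = 0.145, so the tip is about 20 mm above the crown. Then look.

Emit:
apply_moves([
  [-0.1,-0.14,0,0,0,0,1],
  [-0.1845,-0.2616,0,0,0,0,1],
  [-0.1845,-0.2616,0.03,0,0,0,1],
  [-0.1845,-0.2616,0.07,0,0,0,1],
  [-0.1845,-0.2616,0.093,0,0,0,1],
  [-0.1845,-0.2616,0.093,0,0,0,1],
  [-0.1845,-0.2616,0.093,0,0,0,1],
])

```text
t: 10.55
position: [0.5645, -0.0513, 0.1459]
tool_rot: [-0.31, -3.124, -0.0]
contact_force: [0.3, 0.2, -0.6]
grip_width: 0.0113
grip_force: 59.1
```

```bash
python3 - <<'E'
from h import *
import pickle
r=shot('wrist','w3.png'); pickle.dump(r,open('w3.pkl','wb')); s=robot.state(); print(s['position'],s['tool_rot'])
P=s['position']; print(proj(r,[P+[0,0,-.041],[.5645,-.053,.084]]))
print(np.round(r['world_from_camera'],3).tolist())
im=r['image']; cv2.imwrite('pics/w3z.png',cv2.resize(im[160:310,220:420],None,fx=4,fy=4,interpolation=cv2.INTER_CUBIC))
E
```

```text
[ 0.56516694 -0.05148669  0.14657367] [-3.10252212e-01 -3.12516887e+00 -2.61368563e-04]
[[320.57801829 223.08228231]
 [318.32920732 212.39236192]]
[[0.196, -0.948, -0.252, 0.501], [0.981, 0.19, 0.05, -0.039], [-0.0, -0.257, 0.966, 0.288], [0.0, 0.0, 0.0, 1.0]]
```

View pics/w3z.png

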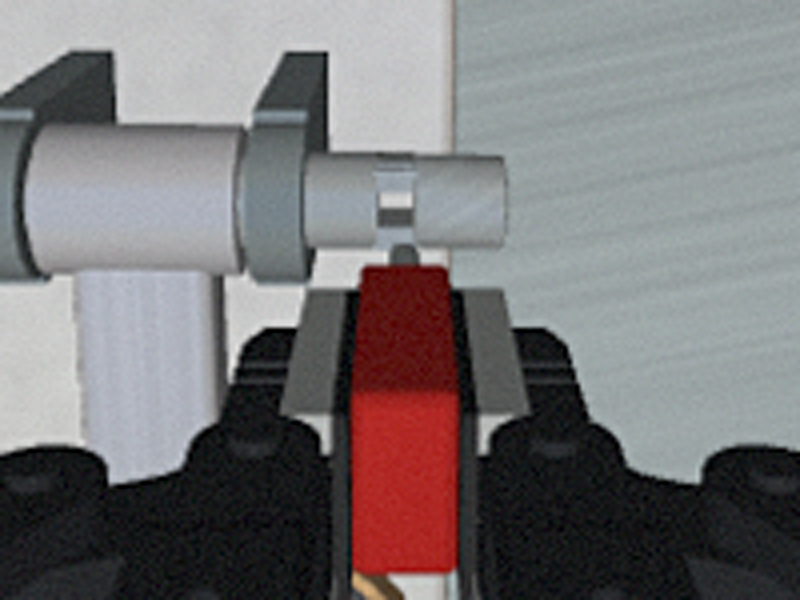

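The zoom shows the leg's tip at about crop (404,258) and the hole at about (395.5,209). The bow side points to the bottom of the picture (world +x). The cotter is held straight.

```bash
python3 - <<'E'
from h import *
import pickle
r=pickle.load(open('w3.pkl','rb'))
px=lambda x,y:((x+.5)/4-.5+220,(y+.5)/4-.5+160)
s=robot.state(); P=s['position']
T=atz(r,*px(404,259),P[2]-.041+.0025); H=atz(r,*px(395.5,209),.084)
print(T,H,P); d=T-H; R=Ro.from_rotvec(s['tool_rot']).inv()
print('tool-axes delta tip->hole mm',R.apply([-d[0],-d[1],0])*1e3,'tcp->hole',R.apply([H[0]-P[0],H[1]-P[1],0])*1e3)
E
```

```text
[ 0.56515008 -0.05145131  0.10807367] [ 0.56414556 -0.05280428  0.084     ] [ 0.56516694 -0.05148669  0.14657367]
tool-axes delta tip->hole mm [ 7.18900237e-01 -1.52406643e+00  6.78443249e-04] tcp->hole [ 7.42383754e-01 -1.49269431e+00  7.05538362e-04]
```

Emit:
apply_moves([
  [0.0028,-0.006,0.02,0,0,0,1],
  [0.0028,-0.006,0.04,0,0,0,1],
  [0.0028,-0.006,0.055,0,0,0,1],
  [0.0028,-0.006,0.067,0,0,0,1],
  [0.0028,-0.006,0.072,0,0,0,1],
  [0.0028,-0.006,0.072,0,0,0,1],
])

```text
t: 11.1
position: [0.5645, -0.0544, 0.1283]
tool_rot: [-0.314, -3.125, -0.0]
contact_force: [-0.2, -0.2, -1.9]
grip_width: 0.0111
grip_force: 59.1
```

Emit:
apply_moves([
  [0,0,0.004,0,0,0,1],
  [0,0,0.008,0,0,0,1],
  [0,0,0.012,0,0,0,1],
  [0,0,0.016,0,0,0,1],
])

```text
t: 11.43
position: [0.5649, -0.0544, 0.1248]
tool_rot: [0.314, 3.126, 0.0]
contact_force: [-0.3, 0.6, -0.8]
grip_width: 0.0112
grip_force: 59.1
```

Emit:
apply_moves([
  [0,0,0.004,0,0,0,1],
  [0,0,0.008,0,0,0,1],
  [0,0,0.012,0,0,0,1],
])

```text
t: 11.68
position: [0.5649, -0.0542, 0.1218]
tool_rot: [0.314, 3.126, 0.001]
contact_force: [-0.0, 0.4, -0.2]
grip_width: 0.0111
grip_force: 59.1
```

Emit:
apply_moves([
  [0,0,0.004,0,0,0,1],
  [0,0,0.008,0,0,0,1],
  [0,0,0.012,0,0,0,1],
  [0,0,0.016,0,0,0,1],
])

```text
t: 12.02
position: [0.5649, -0.0541, 0.1178]
tool_rot: [0.314, 3.126, 0.001]
contact_force: [0.4, 1.9, 0.2]
grip_width: 0.0115
grip_force: 59.1
```

Emit:
apply_moves([
  [0,0.002,0.004,0,0,0,1],
  [0,0.002,0.008,0,0,0,1],
  [0,0.002,0.012,0,0,0,1],
  [0,0.002,0.016,0,0,0,1],
  [0,0.002,0.02,0,0,0,1],
])

```text
t: 12.43
position: [0.5648, -0.0539, 0.1127]
tool_rot: [-0.314, -3.126, 0.0]
contact_force: [0.8, 1.6, -0.2]
grip_width: 0.0111
grip_force: 59.1
```

Emit:
apply_moves([
  [0,0.002,0.004,0,0,0,1],
  [0,0.002,0.008,0,0,0,1],
  [0,0.002,0.012,0,0,0,1],
  [0,0.002,0.016,0,0,0,1],
])

```text
t: 12.77
position: [0.5652, -0.0536, 0.1091]
tool_rot: [0.314, 3.125, -0.0]
contact_force: [-0.5, -0.1, 3.7]
grip_width: 0.0111
grip_force: 59.6
```

Bow contact, as expected (3.7 N). Continuing slowly.

Emit:
apply_moves([
  [0,0,0.004,0,0,0,1],
  [0,0,0.008,0,0,0,1],
  [0,0,0.012,0,0,0,1],
])

```text
t: 13.02
position: [0.5654, -0.0535, 0.107]
tool_rot: [0.314, 3.124, -0.0]
contact_force: [-2.0, 0.1, 9.1]
grip_width: 0.0115
grip_force: 60.3
```

Emit:
apply_moves([
  [0,0,0.004,0,0,0,1],
  [0,0,0.008,0,0,0,1],
  [0,0,0.012,0,0,0,1],
])

```text
t: 13.27
position: [0.5654, -0.0534, 0.1043]
tool_rot: [0.314, 3.124, 0.0]
contact_force: [-2.3, 0.9, 7.8]
grip_width: 0.0111
grip_force: 60.2
```

Emit:
apply_moves([
  [0,0,0.003,0,0,0,1],
  [0,0,0.006,0,0,0,1],
  [0,0,0.009,0,0,0,1],
  [0,0,0.012,0,0,0,1],
])

```text
t: 13.6
position: [0.5653, -0.0534, 0.1005]
tool_rot: [0.314, 3.125, 0.0]
contact_force: [-0.9, -0.4, 3.4]
grip_width: 0.0109
grip_force: 59.7
```

Emit:
apply_moves([
  [0,0,0.003,0,0,0,1],
  [0,0,0.006,0,0,0,1],
  [0,0,0.006,0,0,0,1],
])

```text
t: 13.85
position: [0.5651, -0.0534, 0.0978]
tool_rot: [-0.314, -3.126, 0.0]
contact_force: [0.7, -0.9, 0.6]
grip_width: 0.0108
grip_force: 59.3
```

Force has fallen off, so the bow has snapped under. Landing the bridge in small steps.

Emit:
apply_moves([
  [0,0,0.002,0,0,0,1],
  [0,0,0.004,0,0,0,1],
  [0,0,0.004,0,0,0,1],
])

```text
t: 14.1
position: [0.565, -0.0534, 0.0968]
tool_rot: [-0.314, -3.126, 0.0]
contact_force: [0.3, 1.2, -0.8]
grip_width: 0.0115
grip_force: 59.2
```

Emit:
apply_moves([
  [0,0,0.002,0,0,0,1],
  [0,0,0.004,0,0,0,1],
  [0,0,0.004,0,0,0,1],
])

```text
t: 14.35
position: [0.565, -0.0534, 0.0965]
tool_rot: [0.314, 3.126, -0.0]
contact_force: [0.6, -0.0, 1.9]
grip_width: 0.0112
grip_force: 59.4
```

Emit:
apply_moves([
  [0,0,0.002,0,0,0,1],
  [0,0,0.004,0,0,0,1],
  [0,0,0.004,0,0,0,1],
])

```text
t: 14.6
position: [0.5651, -0.0534, 0.0963]
tool_rot: [0.314, 3.125, -0.0]
contact_force: [-1.1, -0.3, 5.5]
grip_width: 0.0108
grip_force: 60.1
```

Emit:
apply_moves([
  [0,0,-0.004,0,0,0,1],
  [0,0,-0.004,0,0,0,0.8],
  [0,0,-0.004,0,0,0,0.6],
  [0,0,-0.004,0,0,0,0.5],
  [0,0,-0.004,0,0,0,0.5],
  [0,0,-0.004,0,0,0,0.5],
  [0,0,-0.02,0,0,0,0.5],
  [0,0,-0.06,0,0,0,0.5],
  [0,0,-0.15,0,0,0,0.3],
  [0,0,-0.3,0,0,0,0],
  [0,0,-0.4,0,0,0,0],
  [0,0,-0.4,0,0,0,0],
  [0,0,-0.4,0,0,0,0],
])

```text
t: 15.68
position: [0.5667, -0.0535, 0.1985]
tool_rot: [0.313, 3.12, 0.0]
contact_force: [-0.4, 0.3, 1.0]
grip_width: 0.0856
grip_force: 0.0
```

```bash
python3 - <<'E'
from h import *
r=shot('wrist')['image']; q=shot('scene')['image']
m=np.zeros((560,800,3),np.uint8); m[:300]=cv2.resize(r[140:260,160:480],(800,300),interpolation=2); m[300:560,:400]=cv2.resize(q[150:254,230:390],(400,260),interpolation=2)
cv2.imwrite('pics/f1.png',m); s=robot.state(); print(s['position'],s['contact_force'],s['grip_width'])
E
```

```text
[ 0.5646071  -0.05336294  0.19520825] [-0.06649489  0.23252549 -0.45011044] 0.08540775742255449
```

View pics/f1.png

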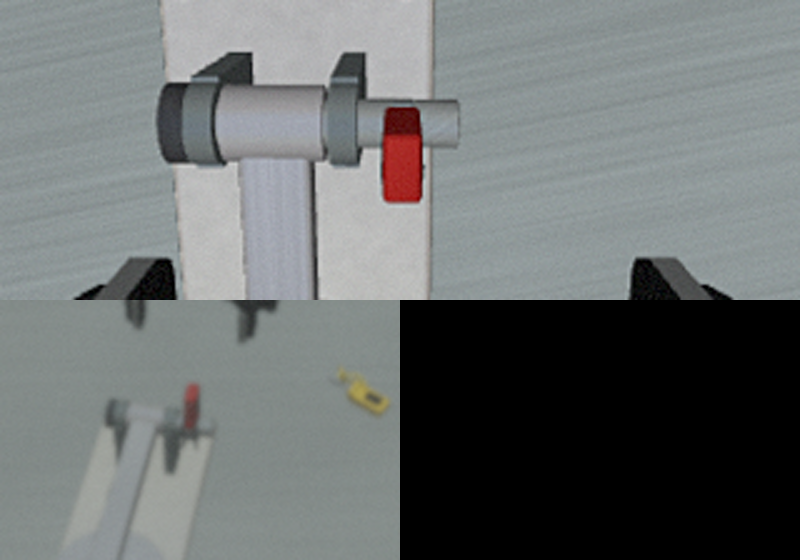

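The check picture shows the head hard against the lug (at 185,123) and the red cotter upright on the pin at (402,160), with the gripper clear. Handing in.

```bash
python3 -c "
from plant import robot
print(robot.job_done())"
```

```text
the job is handed in; nothing more can be done
None
```

The pin is home with its head against the lug, the red cotter is pressed fully down through the cross hole with its bow snapped under the pin, the gripper has let go, and the job is handed in; wrist force stayed at about 12 N or less in the readings I took, and the verdict was not shown.

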